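# Spin-check the bench turntable and park it with a fingertip

### The job

Check that the bench turntable runs freely: with a fingertip flick its upright pin so that the platter spins by itself, and let the pin run past the parking fork at least once. Then, while the platter is still turning, brake it by pressing a fingertip down on the platter's flat top, so that it stops dead with the pin between the fork's two posts, and move the hand clear. Do it in one go: do not pinch the pin, do not stop the platter by catching the pin, do not touch the platter or pin again once it has stopped out of place, and leave everything else on the bench undisturbed.

Things in the scene. Friction and masses are not known exactly. Their poses are not given: they have to be found in the camera images.
- turntable: Grey foot, 156 mm across, of a low bench turntable; fixed wherever it stands. Origin: on the platter's vertical axis, at bench height. Its +x axis points to the middle of the parking fork: a bracket with two thin upright dark posts (7 mm thick) outside the platter's edge, 104 mm from the axis, 16 degrees either side of +x. Post tops are 56 mm above the bench, 4 mm above the platter.
- platter (a point): Flat aluminium disc, 180 mm across, its top 52 mm above the bench. This point: centre of its top, on the axis. About 0.5 kg (-30 to +40 percent). It turns very easily: flicked to 4 rad/s it coasts some 9 to 18 s, slowing by about 0.15 rad/s each second plus a tenth of its speed. A fingertip pressed on the top with a few newtons stops it almost at once.
- pin (a point): Upright dark steel pin near the platter's edge, 10 mm thick, round on top, standing 30 mm above the platter (top 82 mm above the bench). Its axis is 78 mm from the platter's axis. Origin: the pin's foot, on the platter's top. Inside a radius of 70 mm the platter is bare and flat, so a fingertip at half radius stays clear of the pin.
- rotor (a joint): Angle of the platter, rad, growing counter-clockwise from above; no end stops, it counts on over whole turns. The pin is in the middle of the fork at 0 and every whole turn (2 pi) either way; the posts are 0.28 rad to each side. It starts at rest between -5.4 and -0.9: counter-clockwise the pin first passes the fork at 0, clockwise at -2 pi. Either way will do.
- park (a point): Point midway in the parking fork, on the pin's circle (78 mm from the axis) at the height of the platter's top: where the pin's foot should stop.
- vial: Bystander: white screw-cap pot, 44 mm across, 50 mm tall, loose, beside the turntable. Origin: centre of its underside.
- amber: Bystander: small brown bottle with a black cap, 31 mm across, 66 mm tall, loose, beside the turntable. Origin: centre of its underside.
- dish: Bystander: clear round petri dish, 90 mm across, 14 mm tall, loose, beside the turntable. Origin: centre of its underside.
There are look-alikes about, which are no part of the job. Of the things like the turntable, leave any that is purple; of the rest the larger one is meant.

How it is judged (in metres and radians):
On the way, in this order (a step that is already met when the one before it is completed fails the run):
1. the platter spins by itself, untouched and faster than 1 rad/s, with the pin past the fork once (by 0.35 rad or more) ((value of joint rotor above 0.35 rad or value of joint rotor below -6.633 rad) and (velocity of joint rotor above 1 rad/s or velocity of joint rotor below -1 rad/s) and contact force between the fingers and rotor_c0 below 0.1 N and contact force between the fingers and rotor_c1 below 0.1 N), for 0.2 s.
2. the platter has been stopped by a fingertip on its top with the pin between the fork's posts (contact force between the fingers and rotor_c0 above 0.3 N and velocity of joint rotor between -0.1 and 0.1 rad/s and horizontal distance between pin and park below 0.0217 m), for 0.05 s.
At the end, for the whole second after the job is handed in: The platter is at rest (under 0.05 rad/s), a full turn or more after the pin first passed the fork, with the pin between the posts (its axis within 21.7 mm, 16 degrees, of the fork's middle), and the three small things beside the turntable are within 15 mm of where they stood (horizontal distance between pin and park below 0.0217 m and velocity of joint rotor between -0.05 and 0.05 rad/s and (value of joint rotor above 1.5 rad or value of joint rotor below -7.783 rad) and distance of each of vial, amber, dish from where it was at the start of the episode below 0.015 m); the robot touches nothing.
It fails at once if the pin is pinched (finger contact with the pin between the pads) (contact force between the fingers and rotor_c1 above 0.3 N and horizontal distance between the grasp point and pin below 0.006 m).
It fails at once if a finger touches or catches the pin after the pin has run well past the fork ((value of joint rotor above 1.5 rad or value of joint rotor below -7.783 rad) and contact force between the fingers and rotor_c1 above 0.3 N).
It fails at once if after the run, a finger is on the platter while it stands still with the pin out of the fork (stopped off the mark, or pushed round afterwards) ((value of joint rotor above 1.5 rad or value of joint rotor below -7.783 rad) and contact force between the fingers and rotor_c0 above 0.3 N and velocity of joint rotor between -0.1 and 0.1 rad/s and horizontal distance between pin and park above 0.0235 m).
It fails at once if a loose thing beside the turntable is pushed, lifted or knocked over (distance of any of vial, amber, dish from where it was at the start of the episode above 0.02 m or angle between any of vial, amber, dish's own z axis and vertical above 0.5 rad).
It also fails if it takes over 51 s, if anything falls off the work surface, if the arm or the gripper's body presses on something with over 40 N, if the wrist force passes 120 N, or if a joint passes its speed limit or range.

### The arm

A 6-joint arm with a two-finger parallel gripper is mounted at the origin on a cart in front of the work surface, level with it; the furniture and walls round the work are solid. World frame = base frame: x ahead of the robot, y to its left, z up, the work surface at z = 0. Lengths are in m, angles in degrees, forces in N, time in s.
With the tool pointing down it reaches from about 0.3 to 0.85 m from the base axis. Payload 4.2 kg.
Tool frame: the origin (TCP) lies between the finger pads; the fingertips stand 17 mm ahead of it and the grasp point (between the pads) lies 2 mm behind it (tips_ahead is the distance from the TCP to the fingertips, in m); z points along the fingers, y is the line along which they close (so a half turn about z gives the same grasp; the last joint's range is limited). The gripper opens to 91 mm and grips with 3 to 60 N. Pads are 32 mm wide; open, the fingers measure 118 mm over their backs; the gripper's body (76 mm by 178 mm) begins 60 mm behind the grasp point.
Start: joints at [-77.98, 18.312, 89.639, -0, 72.044, -1.146], TCP at [0.131, -0.56, 0.231] pointing down, gripper open.
Joint ranges: [-177.97, 177.97], [-48.28, 115.42], [12.27, 149.76], [-77.06, 257.06], [2.81, 150.46], [-146.56, 146.56]. Speed limits (degrees/s): [147.25, 147.25, 180, 180, 180, 180].

### API

Orientations are given as [roll, pitch, yaw] about the fixed x, y, z axes, in that order (R = Rz(yaw) Ry(pitch) Rx(roll)).
In Python, from cell import * gives the robot as it stands.
- The arm moves only by the tool servo_tool, never from a script. Its argument "plan" is a list of rows, each a list of 7 numbers: the shift along the world's x, y, z in mm, then the turn, a rotation vector about the world's x, y, z in degrees, then the gripper command: -1 is shut, 1 is fully open, values between are in proportion. A call has 1 to 20 rows; each row is the pose to reach, as a shift and turn from the pose commanded when the call began; what a row does not reach only later rows make up. A row lasts 1/10 s, in which the tool goes at most 50 mm and 8.59 degrees, less where a joint would pass 70% of its speed; a pose out of reach is approached as far as the arm can. A call with a gripper value outside its range is refused whole. The fingers move at their own pace and stop on an object; the grip force is fixed at half the most. Time passes only in rows, so rows that repeat a pose let the fingers close. It gives the time, the measured TCP pose, the force, the opening and the grip force at its end, in the units of the state.
- observe(): the state, without advancing time (a new reading comes with each control period).
- read_camera(name): name is "side" or "top" or "wrist"; returns the picture (400x640x3 uint8, red, green, blue); there is no depth.
- get_calibration(name): a dict with "fx", "fy", "cx", "cy" (pixels), "view" (4x4, takes a point from world to camera coordinates); the wrist camera has in their place "mount" (4x4, takes a point from camera to tool coordinates, whose origin is the TCP and whose axes are the flange's). Camera axes: x right, y up, looking along -z (the intrinsics and any distortion apply to the point x, -y, -z); pixel columns grow to the right and rows downward; lengths in m; the calibration is good to about 2 mm. The wrist camera is an equidistant fisheye: a pixel r from the principal point sees the ray r / f radians off the axis. A picture is of the moment at which its call begins: read the wrist's pose just before it. get_calibration takes no time and is no camera call.
- finish_job(): hands the job in; it is judged then, once.
The state is a dict: "time_s": time; "joint_positions": joint angles; "dq": joint speeds; "effort": joint torques, N m; "tool_pos": TCP position; "tool_rot": TCP orientation; "force": force on the tool from outside, world axes, zero at the start; "wrist_torque": the same for the moment, N m; "grip_width": finger opening in m; "gripper_force": force on a finger pad.
Only numpy, scipy, OpenCV 4.12 (cv2) and the standard library are available. Lean on these libraries where they do the work, as an engineer would, in place of code of your own. Each camera call takes 0.05 s, during which the arm holds its last target. There are 200 camera calls.

## Working session

There is one attempt and no reset: what is moved stays moved. The work goes in short steps, Python scripts to look and compute and a tool call to move; the robot and the scene stay as the last step left them, time stands still between calls to the robot, and variables do not carry over. Pictures are saved under pics/ and viewed, at most 10 in all, crops included, and the job is handed in when it is done.

Besides the shell and the picture viewer there is one more tool, called after "Call:" as name(argument=value, ...), one argument or row to a line, values as JSON. servo_tool: Moves the arm, as the interface text tells. Its arguments: {"type":"object","properties":{"plan":{"type":"array"}},"required":["plan"]}

```bash
ls; mkdir -p pics; python3 - <<'E'
from cell import *
import cv2,numpy as np
s=observe();print(s)
for n in("side","top"):
    im=read_camera(n);cv2.imwrite(f"pics/{n}0.png",im[:,:,::-1]);c=get_calibration(n);print(n,c)
print(get_calibration("wrist"))
E
```

```text
pics
{'time_s': 0.0, 'joint_positions': array([-7.79794322e+01,  1.83507633e+01,  8.97072127e+01, -2.80446007e-03,
        7.20435106e+01, -1.14758873e+00]), 'dq': array([ 0.01633954,  0.04961109, -0.07075668, -0.11873005, -0.06945961,
       -0.0584738 ]), 'effort': array([-1.88485123e-03, -4.12465596e+01, -2.31975585e+01,  7.25555490e-02,
        4.57476277e-02, -1.56275755e-04]), 'tool_pos': array([ 0.13086001, -0.55941562,  0.23012359]), 'tool_rot': array([-1.79898480e+02,  6.33228362e-04,  1.31690241e+01]), 'force': array([-0.34161414, -0.26151903, -0.60280258]), 'wrist_torque': array([-0.01051219, -0.02379143,  0.02811482]), 'gripper_force': 0.0, 'grip_width': 0.09070683355906528}
side {'fx': 462.00331456304474, 'fy': 462.00331456304474, 'cx': 311.38630395564655, 'cy': 190.99866271374245, 'view': array([[ 0.97779691, -0.20862523, -0.01971598, -0.51624558],
       [ 0.13802018,  0.57035936,  0.80971639, -0.14335441],
       [-0.15768207, -0.79445939,  0.58649011, -0.86813021],
       [ 0.        ,  0.        ,  0.        ,  1.        ]])}
top {'fx': 447.6407801552428, 'fy': 447.6407801552428, 'cx': 310.841561022125, 'cy': 192.50032740446198, 'view': array([[ 0.0105672 , -0.99993434,  0.00443307,  0.0068961 ],
       [ 0.9797693 ,  0.01123994,  0.19981438, -0.54426248],
       [-0.19985109,  0.00223191,  0.97982374, -0.86310328],
       [ 0.        ,  0.        ,  0.        ,  1.        ]])}
{'fx': 309.70691628693146, 'fy': 309.70691628693146, 'cx': 317.7588506363826, 'cy': 196.47368239202177, 'mount': array([[-5.88122344e-04,  9.64515107e-01,  2.64027012e-01,
         7.44673153e-02],
       [ 9.99999600e-01,  3.89216320e-04,  8.05664113e-04,
        -5.61604100e-04],
       [ 6.74311586e-04,  2.64027380e-01, -9.64514950e-01,
        -1.53964294e-01],
       [ 0.00000000e+00,  0.00000000e+00,  0.00000000e+00,
         1.00000000e+00]])}
```

View pics/top0.png

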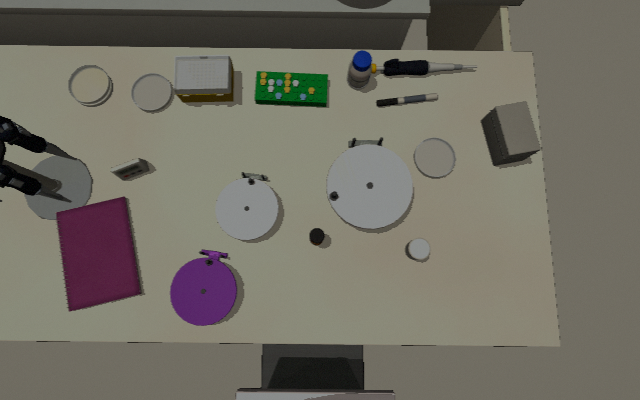

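View pics/side0.png

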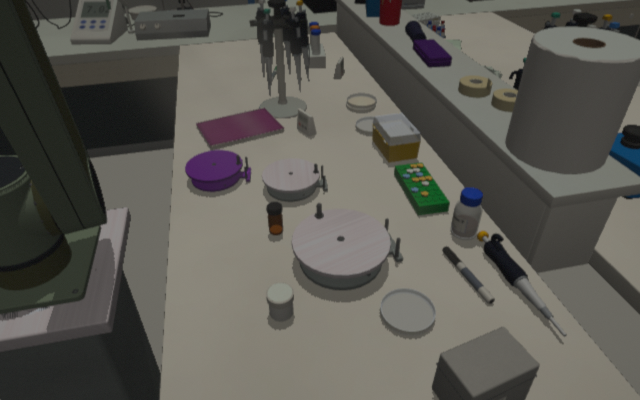

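The top view shows the larger grey-white turntable with its axis at about (370,186), pin at (334,196) and fork posts at (352,143) and (380,143). Amber is at (317,236), the vial at (418,249) and the dish at (435,158). In the side view the platter is centred at (341,239), the pin at (319,210) and the fork at about (393,240).

```bash
cat >h.py <<'E'
from cell import *
import cv2,numpy as np
def ray(n,uv):
    c=get_calibration(n);V=c["view"];R=V[:3,:3];o=-R.T@V[:3,3]
    uv=np.atleast_2d(uv).astype(float)
    d=np.c_[(uv[:,0]-c["cx"])/c["fx"],-(uv[:,1]-c["cy"])/c["fy"],-np.ones(len(uv))]@R
    return o,d
def plane(n,uv,z):
    o,d=ray(n,uv);return (o+d*((z-o[2])/d[:,2])[:,None])[:,:2]
def tri(a,b):
    o1,d1=ray("top",a);o2,d2=ray("side",b);d1=d1[0];d2=d2[0]
    t=np.linalg.lstsq(np.c_[d1,-d2],o2-o1,rcond=None)[0]
    p,q=o1+d1*t[0],o2+d2*t[1];return (p+q)/2,np.linalg.norm(p-q)
def circ(p):
    s=np.linalg.lstsq(np.c_[2*p,np.ones(len(p))],(p**2).sum(1),rcond=None)[0]
    return s[:2],np.sqrt(s[2]+s[:2]@s[:2])
E
python3 - <<'E'
from h import *
T=cv2.imread("pics/top0.png");S=cv2.imread("pics/side0.png")
print("axis cap",tri((370,185.5),(341,239)))
print("pin top guess",tri((333,196),(319,206)))
for n,im,seed,w in(("top",T,(385,200),(320,140,420,235)),("side",S,(341,255),(285,205,398,285))):
    g=cv2.GaussianBlur(im,(3,3),0)
    hsv=cv2.cvtColor(g,cv2.COLOR_BGR2HSV);
    print(n,hsv[seed[1],seed[0]],hsv[seed[1],seed[0]-5])
    print(im[seed[1],seed[0]], "bench",T[300,450])
A=cv2.resize(T[120:270,300:460],None,fx=4.5,fy=4,interpolation=cv2.INTER_CUBIC)
A=cv2.resize(T[125:265,300:460],None,fx=4,fy=4,interpolation=cv2.INTER_CUBIC)
cv2.imwrite("pics/topc.png",A)
cv2.imwrite("pics/sidec.png",cv2.resize(S[180:300,265:425],None,fx=4,fy=4,interpolation=cv2.INTER_CUBIC))
E
```

```text
axis cap (array([ 0.56096212, -0.10928782,  0.05069469]), np.float64(0.00045248506878037465))
pin top guess (array([ 0.53580277, -0.03178391,  0.07203873]), np.float64(0.003551584282863397))
top [ 90   5 141] [ 80   5 141]
[140 141 137] bench [115 132 137]
side [  5  11 140] [ 10   6 139]
[134 135 140] bench [115 132 137]
```

View pics/topc.png

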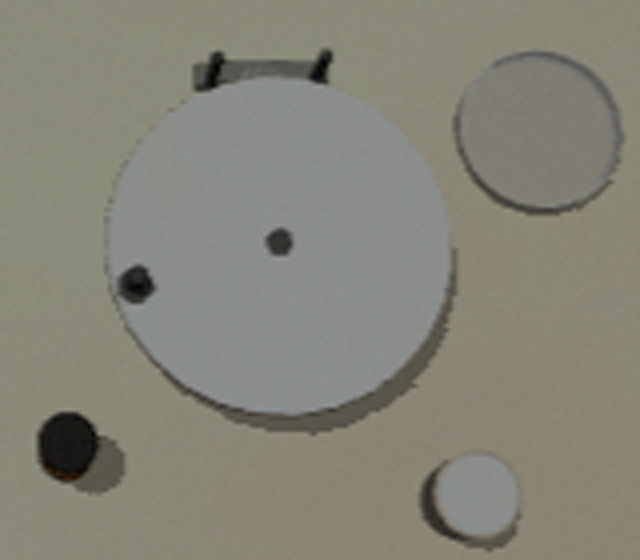

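View pics/sidec.png

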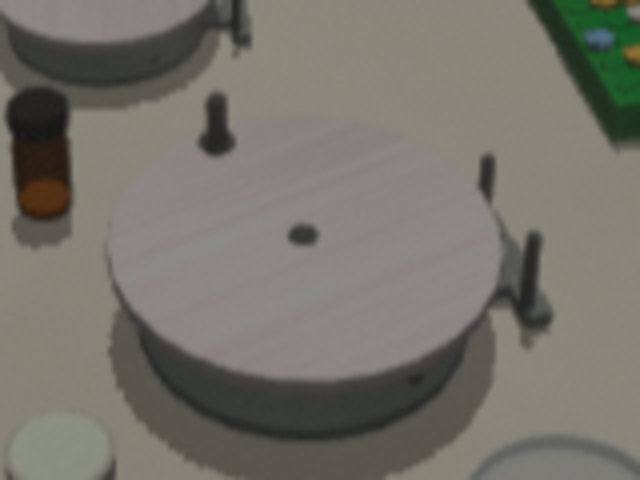

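The crops give, in full-image pixels:
- Pin top: about (334.5,195) in top and (319,204) in side.
- Post tops: (354.5,138.7) and (381.7,138.2) in top; (386.7,219) and (398.5,238.7) in side.

```bash
python3 - <<'E'
from h import *
np.set_printoptions(precision=4,suppress=True)
T=cv2.imread("pics/top0.png");S=cv2.imread("pics/side0.png")
P1,e1=tri((354.5,138.7),(386.7,219.2));P2,e2=tri((381.7,138.2),(398.5,238.7))
print("posts",P1,e1,P2,e2)
print("pin top",tri((334.5,195),(319,204.5)))
# platter outline, top: low saturation
hsv=cv2.cvtColor(T,cv2.COLOR_BGR2HSV)
m=((hsv[:,:,1]<16)&(hsv[:,:,2]>120)).astype(np.uint8)
l=cv2.connectedComponentsWithStats(m)
k=l[1][205,385];print(l[2][k])
c=max(cv2.findContours((l[1]==k).astype(np.uint8),0,1)[0],key=len)[:,0]
c=cv2.convexHull(c)[:,0]
A,r=circ(plane("top",c,.052));print("axis",A,r)
F=(P1[:2]+P2[:2])/2-A;f=np.arctan2(F[1],F[0]);print("fork",np.degrees(f),np.linalg.norm(P1[:2]-A),np.linalg.norm(P2[:2]-A))
p=plane("top",(334.3,195.8),.072)[0];d=p-A;print("pin",p,np.linalg.norm(d),np.degrees(np.arctan2(d[1],d[0])-f))
for n,uv,z in(("amber",(317,235.5),.066),("vial",(419,248.5),.05),("dish",(435,158),.014)):print(n,plane("top",uv,z))
E
```

```text
posts [ 0.6601 -0.0777  0.0534] 0.0021252162909916206 [ 0.662  -0.1351  0.0534] 0.001927237759337555
pin top (array([ 0.536 , -0.0344,  0.0778]), np.float64(0.0020885973163050596))
[ 326  144   87   85 5535]
axis [ 0.5616 -0.1073] 0.08860763400308501
fork 0.5186255142194309 0.10282627721980268 0.10415651357245785
pin [ 0.5344 -0.0343] 0.07789831577377387 109.87987836963354
amber [[ 0.4549 -0.0002]]
vial [[ 0.4326 -0.206 ]]
dish [[ 0.6324 -0.2572]]
```

Call:
servo_tool(
  plan=[
    [15,21,0,0,0,-1,-1],
    [40,57,0,0,0,-3,-1],
    [70,100,0,0,0,-5,-1],
    [98,140,0,0,0,-7,-1],
    [126,180,0,0,0,-9,-1],
    [154,220,0,0,0,-11,-1],
    [182,260,0,0,0,-13,-1],
    [210,300,-5,0,0,-13,-1],
    [238,340,-10,0,0,-13,-1],
    [266,380,-15,0,0,-13,-1],
    [294,420,-20,0,0,-13,-1],
    [322,460,-25,0,0,-13,-1],
    [345,493,-30,0,0,-13,-1],
    [360,514,-30,0,0,-13,-1],
    [367,523,-30,0,0,-13,-1],
    [367,523,-30,0,0,-13,-1],
    [367,523,-30,0,0,-13,-1],
  ],
)

```text
time_s: 1.8
tool_pos: [0.4973, -0.0377, 0.2008]
tool_rot: [180.0, 0.1, 0.1]
force: [0.3, -0.1, 0.9]
grip_width: 0.0008
gripper_force: 0.0
```

```bash
cat >>h.py <<'E'
from scipy.spatial.transform import Rotation as Ro
def wray(uv,s):
    c=get_calibration("wrist");M=c["mount"]
    R=Ro.from_euler("xyz",s["tool_rot"],degrees=True).as_matrix()
    uv=np.atleast_2d(uv).astype(float)
    x=(uv[:,0]-c["cx"])/c["fx"];y=(uv[:,1]-c["cy"])/c["fy"];r=np.hypot(x,y)+1e-9
    d=np.c_[np.sin(r)*x/r,-np.sin(r)*y/r,-np.cos(r)]@M[:3,:3].T@R.T
    return s["tool_pos"]+R@M[:3,3],d
def wplane(uv,z,s):
    o,d=wray(uv,s);return (o+d*((z-o[2])/d[:,2])[:,None])[:,:2]
E
python3 - <<'E'
from h import *
s=observe();print(s["time_s"],s["tool_pos"],s["tool_rot"],s["grip_width"],s["force"])
im=read_camera("wrist");cv2.imwrite("pics/w1.png",im[:,:,::-1])
E
```

```text
1.8 [ 0.49726876 -0.03769298  0.20083474] [1.79960126e+02 5.82321977e-02 1.47258436e-01] 0.0008226247852556097 [ 0.281525   -0.11420833  0.91643521]
```

View pics/w1.png

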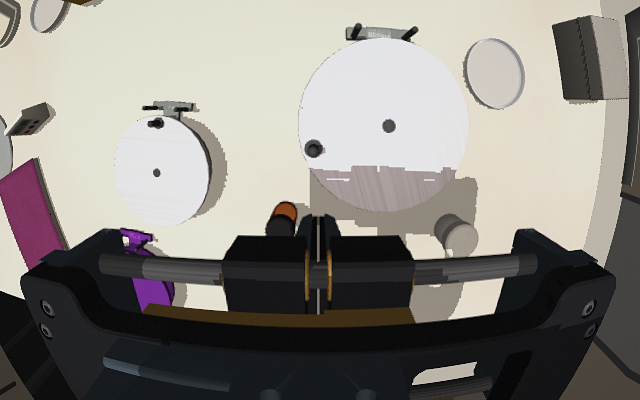

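The wrist view shows the axis cap at (389,126), the pin at (314,148) and the post tops near (352,30) and (413,32). I'll check these against the estimate.

```bash
python3 - <<'E'
from h import *
np.set_printoptions(precision=4,suppress=True)
s=observe()
A=wplane((389,126),.052,s)[0];p=wplane((314,147.5),.075,s)[0]
q=wplane([(352,29),(414,31)],.056,s)
print(A,p,np.linalg.norm(p-A),q,q.mean(0)-A,"amber",wplane((289,215),.06,s))
E
```

```text
[ 0.5606 -0.1075] [ 0.5407 -0.0338] 0.07634666310442063 [[ 0.6559 -0.0698]
 [ 0.6586 -0.1318]] [0.0966 0.0066] amber [[ 0.4712 -0.0083]]
```

Call:
servo_tool(
  plan=[
    [0,0,-30,0,0,0,-1],
    [0,0,-70,0,0,0,-1],
    [0,0,-105,0,0,0,-1],
    [0,0,-118,0,0,0,-1],
    [0,0,-118,0,0,0,-1],
    [0,0,-118,0,0,0,-1],
    [8,0,-118,0,0,0,-1],
    [28,0,-118,0,0,0,-1],
    [52,0,-118,0,0,0,-1],
    [73,0,-118,0,0,0,-1],
    [73,0,-118,0,0,0,-1],
    [68,0,-85,0,0,0,-1],
    [60,-10,-50,0,0,0,-1],
    [50,-30,-30,0,0,0,-1],
    [35,-55,-30,0,0,0,-1],
    [24,-70,-30,0,0,0,-1],
    [24,-70,-30,0,0,0,-1],
  ],
)

```text
time_s: 3.55
tool_pos: [0.5203, -0.1083, 0.172]
tool_rot: [180.0, -0.0, 0.0]
force: [0.7, 1.1, -0.4]
grip_width: 0.0005
gripper_force: 0.0
```

```bash
cat >>h.py <<'E'
import json
A0=np.array([.561,-.1075]);FK=np.radians(0.5)
def look(cam="wrist"):
    s=observe();im=read_camera(cam)[:,:,::-1].copy()
    # candidate dark pixels, cast to mid-pin height, kept if on the pin's annulus; then cluster
    g=im.max(2);v,u=np.nonzero(g<75);uv=np.c_[u,v]
    P=wplane(uv,.07,s) if cam=="wrist" else plane(cam,uv,.07)
    d=P-A0;r=np.hypot(*d.T);k=(r>.066)&(r<.092)
    m=np.zeros(g.shape,np.uint8);m[v[k],u[k]]=1
    n,l,st,ce=cv2.connectedComponentsWithStats(m);out=[]
    for i in range(1,n):
        if st[i,4]>=15:
            q=(wplane(ce[i],.07,s) if cam=="wrist" else plane(cam,ce[i],.07))[0]-A0
            out.append((round(float(np.degrees(np.arctan2(q[1],q[0])-FK)),1),round(float(np.hypot(*q))*1e3),int(st[i,4]),ce[i].round().astype(int).tolist()))
    return s["time_s"],out,im
E
python3 - <<'E'
from h import *
print(observe()["tool_pos"])
for i in range(6):
    t,o,im=look();print(t,o)
    t,o,im2=look("top");print("top",t,o)
cv2.imwrite("pics/w2.png",im);cv2.imwrite("pics/t2.png",im2)
E
```

```text
[ 0.52027406 -0.10832456  0.17204239]
3.55 [(-13.6, 89, 52, [342, 50]), (15.0, 89, 55, [288, 52]), (-69.1, 75, 204, [401, 123]), (165.3, 81, 948, [296, 241]), (-166.1, 81, 940, [340, 241])]
top 3.6 [(1.4, 78, 105, [369, 147]), (23.2, 89, 16, [352, 145]), (-17.8, 79, 31, [381, 148]), (-49.3, 79, 279, [399, 159]), (81.3, 68, 467, [337, 179]), (-97.9, 74, 441, [407, 189]), (158.0, 79, 87, [356, 219]), (176.9, 78, 34, [369, 222]), (-169.0, 82, 20, [379, 223])]
3.65 [(-12.8, 89, 65, [343, 52]), (14.7, 89, 57, [291, 54]), (-87.2, 75, 205, [407, 152]), (163.7, 81, 992, [295, 242]), (-165.6, 80, 1041, [342, 243])]
top 3.7 [(2.9, 78, 104, [368, 147]), (23.2, 89, 16, [352, 145]), (-16.2, 80, 31, [380, 147]), (-77.6, 70, 717, [404, 176]), (80.9, 68, 466, [337, 178]), (156.6, 79, 85, [356, 219]), (175.3, 78, 33, [368, 221])]
3.75 [(-13.2, 89, 52, [345, 53]), (14.8, 89, 53, [292, 54]), (-105.3, 74, 265, [403, 180]), (163.2, 81, 1013, [295, 243]), (-165.4, 80, 1083, [343, 243])]
top 3.8 [(3.4, 78, 103, [367, 146]), (23.4, 88, 17, [352, 145]), (-15.5, 78, 31, [380, 148]), (-47.5, 79, 284, [398, 158
[... 547 characters left out ...]
]), (14.6, 89, 59, [292, 54]), (-140.3, 74, 264, [374, 221]), (163.2, 81, 1016, [295, 243]), (-165.3, 80, 1085, [343, 243])]
top 4.0 [(3.4, 78, 102, [367, 146]), (23.5, 89, 15, [352, 145]), (-15.6, 79, 32, [380, 148]), (-47.8, 79, 284, [398, 158]), (81.1, 68, 465, [337, 178]), (-97.1, 74, 430, [407, 188]), (156.1, 79, 81, [355, 219]), (174.9, 78, 32, [368, 222])]
4.05 [(-12.5, 89, 65, [343, 53]), (14.9, 89, 61, [291, 53]), (-164.4, 79, 1249, [344, 241]), (163.4, 81, 1024, [295, 243])]
top 4.1 [(3.2, 78, 103, [367, 147]), (23.2, 89, 16, [352, 145]), (-15.9, 79, 30, [380, 148]), (-77.6, 69, 712, [404, 176]), (80.9, 68, 466, [337, 178]), (156.3, 79, 82, [355, 219]), (175.1, 78, 33, [368, 222])]
```

View pics/w2.png

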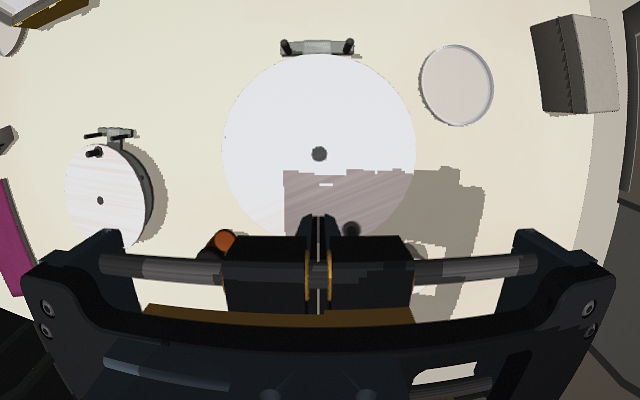

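The wrist view shows the pin at (352,229) on the shadowed part, running clockwise at about 3.05 rad/s, with the fork at the top. I'll lower to hover over half radius and keep tracking.

Call:
servo_tool(
  plan=[
    [0,0,-20,0,0,0,-1],
    [0,0,-50,0,0,0,-1],
    [0,0,-75,0,0,0,-1],
    [0,0,-85,0,0,0,-1],
    [0,0,-85,0,0,0,-1],
    [0,0,-85,0,0,0,-1],
  ],
)

```text
time_s: 4.75
tool_pos: [0.5228, -0.1071, 0.0868]
tool_rot: [180.0, -0.1, 0.2]
force: [0.4, 0.1, 0.3]
grip_width: 0.0002
gripper_force: 0.0
```

```bash
cat >>h.py <<'E'
def track(n):
    for i in range(n):
        t,o,im=look();print(t,[c for c in o if c[2]>120 and abs(abs(c[0])-164)>8])
    return im
E
python3 - <<'E'
from h import *
print(observe()["tool_pos"]);im=track(14);cv2.imwrite("pics/w3.png",im)
E
```

```text
[ 0.52279639 -0.10705983  0.08677515]
4.75 [(-13.7, 88, 149, [357, 28]), (16.0, 88, 132, [275, 29]), (88.9, 75, 512, [193, 178]), (179.4, 68, 7015, [319, 283])]
4.8 [(-13.7, 88, 151, [357, 28]), (15.9, 88, 127, [275, 30]), (81.2, 75, 533, [194, 161]), (179.4, 67, 7001, [319, 283])]
4.85 [(-13.7, 88, 145, [357, 28]), (16.0, 88, 132, [275, 30]), (73.7, 75, 515, [196, 145]), (179.4, 67, 6997, [319, 283])]
4.9 [(-13.7, 88, 151, [357, 28]), (15.9, 88, 125, [275, 30]), (66.2, 75, 532, [200, 129]), (179.4, 67, 6990, [319, 282])]
4.95 [(-13.7, 88, 149, [357, 28]), (16.0, 88, 130, [275, 30]), (58.7, 75, 552, [207, 113]), (179.3, 68, 6997, [319, 282])]
5.0 [(-13.7, 88, 150, [357, 28]), (16.1, 88, 133, [275, 29]), (51.4, 75, 543, [215, 98]), (179.3, 68, 7008, [319, 282])]
5.05 [(-13.7, 88, 152, [357, 27]), (15.9, 88, 134, [275, 29]), (44.1, 75, 546, [225, 84]), (179.3, 68, 7016, [319, 282])]
5.1 [(-13.7, 88, 144, [357, 27]), (16.0, 88, 135, [275, 29]), (36.8, 76, 528, [238, 72]), (179.3, 68, 7017, [319, 282])]
5.15 [(-13.7, 88, 153, [357, 27]), (15.9, 88, 129, [275, 28]), (29.7, 76, 524, [251, 62]), (179.3, 68, 7013, [319, 282])]
5.2 [(-13.7, 88, 146, [357, 26]), (15.9, 88, 136, [275, 28]), (22.6, 76, 541, [266, 53]), (179.3, 68, 7017, [319, 282])]
5.25 [(-13.8, 88, 153, [357, 26]), (15.6, 78, 648, [281, 43]), (179.3, 68, 7026, [319, 282])]
5.3 [(-13.7, 88, 150, [357, 26]), (15.9, 88, 135, [275, 28]), (8.6, 76, 514, [298, 42]), (179.2, 68, 7024, [319, 282])]
5.35 [(-13.8, 88, 153, [357, 26]), (16.0, 88, 126, [275, 28]), (1.7, 76, 502, [315, 41]), (179.3, 68, 7025, [319, 282])]
5.4 [(-13.7, 88, 150, [357, 26]), (15.9, 88, 135, [275, 28]), (-5.1, 76, 493, [332, 41]), (179.3, 68, 7027, [319, 282])]
```

View pics/w3.png

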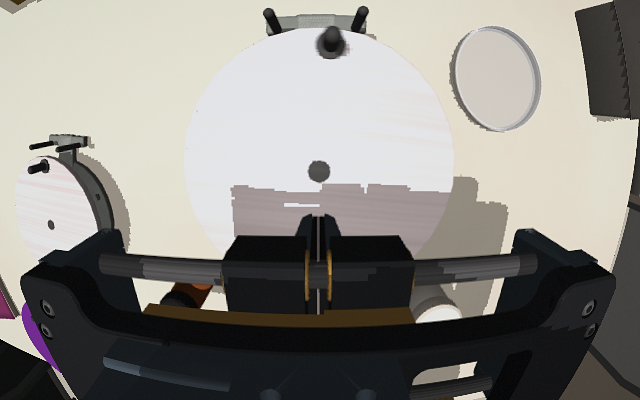

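The pin (332,41) is just passing between the post tops (270,15) and (360,15) at about 2.4 rad/s. I'll sample on and brake on the next pass.

Call:
servo_tool(
  plan=[
    [0,0,0,0,0,0,-1],
    [0,0,0,0,0,0,-1],
    [0,0,0,0,0,0,-1],
    [0,0,0,0,0,0,-1],
    [0,0,0,0,0,0,-1],
  ],
)

```text
time_s: 5.95
tool_pos: [0.522, -0.1069, 0.086]
tool_rot: [180.0, 0.0, 0.2]
force: [0.1, 0.0, 1.4]
grip_width: 0.0004
gripper_force: 0.0
```

```bash
python3 - <<'E'
from h import *
track(3);print(observe()["tool_pos"])
E
```

```text
5.95 [(-13.7, 88, 147, [357, 26]), (15.9, 88, 134, [275, 28]), (-78.6, 75, 461, [446, 153]), (179.3, 68, 7034, [319, 282])]
6.0 [(-13.7, 88, 154, [357, 26]), (15.9, 88, 127, [275, 27]), (-85.0, 74, 495, [446, 167]), (179.3, 68, 7030, [319, 282])]
6.05 [(-13.7, 88, 147, [357, 26]), (15.9, 88, 136, [275, 28]), (-91.4, 75, 495, [445, 181]), (179.3, 68, 7030, [319, 282])]
[ 0.52194442 -0.10689326  0.08595929]
```

Call:
servo_tool(
  plan=[
    [0,0,0,0,0,0,-1],
    [0,0,0,0,0,0,-1],
    [0,0,0,0,0,0,-1],
    [0,0,0,0,0,0,-1],
    [0,0,0,0,0,0,-1],
    [0,0,0,0,0,0,-1],
    [0,0,0,0,0,0,-1],
    [0,0,0,0,0,0,-1],
    [0,0,0,0,0,0,-1],
    [0,0,0,0,0,0,-1],
  ],
)

```text
time_s: 7.1
tool_pos: [0.522, -0.1069, 0.086]
tool_rot: [180.0, 0.0, 0.2]
force: [-0.3, 0.1, 0.1]
grip_width: 0.0006
gripper_force: 0.0
```

```bash
python3 - <<'E'
from h import *
track(4);print(observe()["tool_pos"])
E
```

```text
7.1 [(-13.7, 88, 151, [357, 26]), (16.0, 88, 129, [275, 28]), (179.3, 68, 7034, [319, 282])]
7.15 [(-13.7, 88, 152, [357, 26]), (15.9, 88, 137, [275, 28]), (179.3, 68, 7035, [319, 282])]
7.2 [(-13.7, 88, 152, [357, 26]), (16.0, 88, 129, [275, 27]), (178.3, 67, 7175, [317, 282])]
7.25 [(-13.7, 88, 150, [357, 26]), (15.9, 88, 135, [275, 28]), (176.1, 66, 7471, [314, 280])]
[ 0.52197867 -0.10689257  0.08599994]
```

Call:
servo_tool(
  plan=[
    [0,0,0,0,0,0,-1],
    [0,0,0,0,0,0,-1],
  ],
)

```text
time_s: 7.5
tool_pos: [0.522, -0.1069, 0.086]
tool_rot: [180.0, 0.0, 0.2]
force: [-0.2, -1.0, -0.3]
grip_width: 0.0002
gripper_force: 0.0
```

```bash
python3 - <<'E'
from h import *
track(4)
E
```

```text
7.5 [(-13.7, 88, 148, [357, 26]), (15.9, 88, 134, [275, 28]), (98.1, 75, 496, [196, 196]), (179.3, 68, 7036, [319, 282])]
7.55 [(-13.7, 88, 153, [357, 26]), (15.9, 88, 127, [275, 27]), (92.9, 75, 506, [194, 185]), (179.3, 68, 7029, [319, 282])]
7.6 [(-13.7, 88, 148, [357, 26]), (16.0, 88, 132, [275, 28]), (87.8, 75, 513, [193, 174]), (179.3, 68, 7029, [319, 282])]
7.65 [(-13.7, 88, 151, [357, 26]), (15.9, 88, 135, [275, 28]), (82.7, 75, 543, [192, 163]), (179.3, 68, 7033, [319, 282])]
```

Call:
servo_tool(
  plan=[
    [0,0,-6,0,0,0,-1],
    [0,0,-12,0,0,0,-1],
    [0,0,-14,0,0,0,-1],
  ],
)

```text
time_s: 8.0
tool_pos: [0.5213, -0.1068, 0.0709]
tool_rot: [-180.0, 0.1, 0.2]
force: [0.4, 0.1, 0.4]
grip_width: 0.0006
gripper_force: 0.0
```

```bash
python3 - <<'E'
from h import *
print(observe()["tool_pos"]);track(2);print(observe()["time_s"],observe()["tool_pos"],observe()["force"])
E
```

```text
[ 0.52131368 -0.1067519   0.0709329 ]
8.0 [(-13.6, 87, 175, [361, 17]), (15.8, 88, 162, [272, 19]), (48.2, 76, 676, [210, 88]), (-179.5, 66, 8133, [322, 293])]
8.05 [(-13.6, 87, 180, [361, 17]), (15.8, 88, 156, [272, 18]), (43.5, 76, 655, [218, 78]), (-179.3, 66, 8170, [323, 293])]
8.1 [ 0.52154803 -0.10679551  0.07129042] [-0.56393818  0.34502347 -0.67874386]
```

Call:
servo_tool(
  plan=[
    [0,0,0,0,0,0,-1],
    [0,0,0,0,0,0,-1],
    [0,0,0,0,0,0,-1],
    [0,0,-5.5,0,0,0,-1],
    [0,0,-7,0,0,0,-1],
    [0,0,-7,0,0,0,-1],
    [0,0,-7,0,0,0,-1],
  ],
)

```text
time_s: 8.8
tool_pos: [0.5228, -0.1072, 0.0692]
tool_rot: [179.9, -0.2, 0.2]
force: [-6.9, 2.1, 29.8]
grip_width: 0.0001
gripper_force: 14.5
```

```bash
python3 - <<'E'
from h import *
print(observe()["tool_pos"],observe()["force"]);im=track(3);cv2.imwrite("pics/w4.png",im)
E
```

```text
[ 0.52280934 -0.10715528  0.06918651] [-6.92038732  2.05538998 29.76783171]
8.8 [(-13.5, 87, 186, [360, 19]), (15.7, 88, 157, [271, 20]), (5.7, 76, 681, [304, 36]), (-178.7, 66, 8269, [323, 296])]
8.85 [(-13.5, 87, 186, [360, 19]), (15.7, 88, 156, [271, 20]), (5.7, 76, 684, [304, 36]), (-178.7, 66, 8267, [323, 296])]
8.9 [(-13.5, 87, 185, [360, 19]), (15.7, 88, 157, [271, 20]), (5.7, 76, 684, [304, 36]), (-178.7, 66, 8272, [323, 296])]
```

View pics/w4.png

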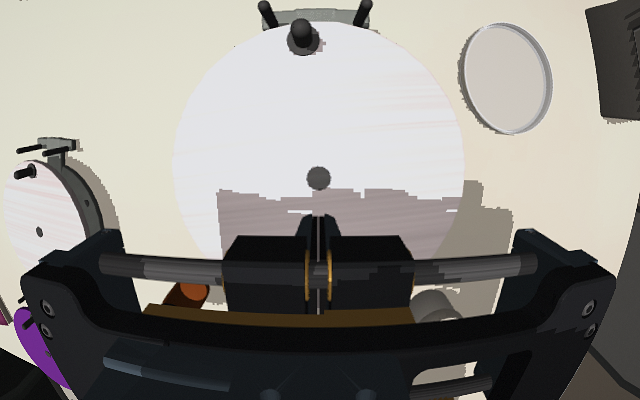

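The platter is stopped: the pin at (304,36) is about 5° from the middle, between the posts at (265,15) and (365,12). Lifting straight off.

Call:
servo_tool(
  plan=[
    [0,0,15,0,0,0,-1],
    [0,0,45,0,0,0,-1],
    [0,0,85,0,0,0,-1],
    [0,0,115,0,0,0,-1],
    [0,0,130,0,0,0,-1],
    [0,0,130,0,0,0,-1],
    [0,0,130,0,0,0,-1],
  ],
)

```text
time_s: 9.65
tool_pos: [0.5215, -0.1068, 0.1943]
tool_rot: [-180.0, 0.1, 0.2]
force: [-0.6, -0.6, -0.4]
grip_width: 0.0005
gripper_force: 0.0
```

```bash
python3 - <<'E'
from h import *
s=observe();print(s["tool_pos"],s["force"])
for i in range(6):
    t,o,im=look();print(t,[c for c in o if abs(c[0])<40])
cv2.imwrite("pics/w5.png",im)
E
```

```text
[ 0.52151406 -0.10680627  0.19427488] [-0.59510185 -0.60535691 -0.41989243]
9.65 [(14.7, 89, 45, [293, 57]), (-13.4, 90, 40, [342, 56]), (3.1, 77, 188, [314, 67])]
9.7 [(-13.2, 90, 41, [342, 55]), (14.9, 90, 45, [293, 56]), (3.1, 77, 183, [314, 67])]
9.75 [(-13.3, 90, 41, [343, 55]), (14.7, 89, 43, [293, 56]), (3.0, 77, 188, [315, 66])]
9.8 [(-13.3, 90, 41, [343, 55]), (14.6, 89, 41, [294, 56]), (3.0, 77, 186, [315, 66])]
9.85 [(-13.0, 90, 43, [342, 55]), (14.9, 90, 45, [293, 56]), (3.0, 77, 184, [314, 67])]
9.9 [(-12.6, 89, 52, [341, 56]), (14.7, 89, 42, [293, 57]), (3.0, 77, 190, [315, 67])]
```

View pics/w5.png

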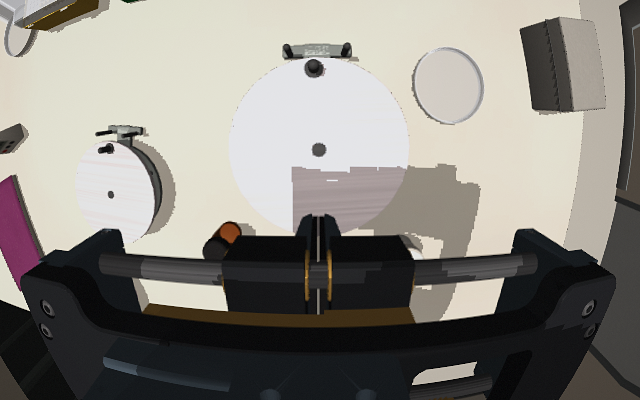

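The pin at (314,67) is at rest between the posts at (293,56) and (342,56), about 2° from the middle. The hand is clear and the bystanders stand as before.

```bash
python3 -c "
from cell import *
print(finish_job())"
```

```text
the job is handed in; nothing more can be done
None
```

The platter was flicked clockwise and spun freely past the fork twice; on the third pass a fingertip on its top braked it with the pin between the posts, about 2° from the middle, and I handed the job in with the hand clear (no verdict was returned).

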